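# Stock the carrying caddy and lock it with its hold-down bar

### The arm

A 7-joint arm with a two-finger parallel gripper is mounted at the origin on a cart in front of the work surface, level with it; the furniture and walls round the work are solid. World frame = base frame: x ahead of the robot, y to its left, z up, the work surface at z = 0. Lengths are in m, angles in rad, forces in N, time in s.
With the tool pointing down it reaches from about 0.4 to 0.85 m from the base axis. Payload 10.4 kg.
Tool frame: the origin (TCP) lies between the finger pads; the fingertips stand 19 mm ahead of it and the grasp point (between the pads) is the TCP (manip.tips_ahead is the distance from the TCP to the fingertips, in m); z points along the fingers, y is the line along which they close (so a half turn about z gives the same grasp; the last joint's range is limited). The gripper opens to 85 mm and grips with 20 to 120 N. Pads are 22 mm wide; open, the fingers measure 114 mm over their backs; the gripper's body (76 mm by 85 mm) begins 54 mm behind the grasp point. The pads swing forward as they close: fully open they stand 13 mm farther back than shut.
Start: joints at [1.145, 0.332, -0.065, 1.46, 0.022, 1.35, -0.088], TCP at [0.245, -0.575, 0.25] pointing down, gripper open.
Joint ranges: [-2.6, 2.6], [-0.5, 2.12], [-1.47, 1.34], [0.16, 2.42], [-1.27, 4.41], [0.06, 2.06], [-2.6, 2.6]. Speed limits (rad/s): [2.22, 2.22, 2.79, 2.79, 3.14, 3.14, 3.14].

### API

Orientations are given as a unit quaternion [x, y, z, w].
In Python, from workcell import manip, viewer gives the robot as it stands.
- The arm moves only by the tool arm_command, never from a script. Its argument "series" is text: rows parted by semicolons, each of 5 numbers parted by spaces: the closure, from 0 (fully open) to 1 (shut), then the shift along the tool's x, y, z normalised to -1 to 1, where 1 is 0.4 m, then the turn about the tool's z normalised to -1 to 1, where 1 is 180 degrees. In form: jaw tx ty tz spin; .... A call has exactly 10 rows; each row shifts and turns the commanded pose from where the row before left it, along the tool's axes as they then stand; what a row does not reach is not made up. A row lasts 1/8 s, in which the tool goes at most 62.5 mm and 10.7 degrees, less where a joint would pass 70% of its speed; a pose out of reach is approached as far as the arm can. A call with a number of a shift or a turn outside -1 to 1 is refused whole. A call with a gripper value outside its range is refused whole. The fingers move at their own pace and stop on an object; "newtons" is the grip in N (left out, the last holds). Time passes only in rows, so rows that do not move let the fingers close, or fill a call up. It gives the time, the measured TCP pose, the force, the opening and the grip force at its end, in the units of the state.
- manip.get_obs(): the state, without advancing time (a new reading comes with each control period).
- viewer.camera(name): name is "scene" or "top" or "wrist"; returns a dict with "pixels" (384x512x3 uint8, red, green, blue), "intrinsics" (3x3 intrinsics, pixels), "D" ([k1, k2, p1, p2, k3] as OpenCV has them; the pictures are not rectified), "extrinsics" (4x4, takes a point from world to camera coordinates). Camera axes: x right, y up, looking along -z (the intrinsics and any distortion apply to the point x, -y, -z); pixel columns grow to the right and rows downward; lengths in m; the calibration is good to about 2 mm. A picture is of the moment at which its call begins. There is no depth.
- manip.hand_in(): hands the job in; it is judged then, once.
The state is a dict: "clock": time; "joint_pos": joint angles; "joint_velocities": joint speeds; "tau": joint torques, N m; "position": TCP position; "ee_rot": TCP orientation; "ft_force": force on the tool from outside, world axes, zero at the start; "torque": the same for the moment, N m; "grip_width": opening from 0.0 (shut) to 1.0 (fully open); "grasp_force": force on a finger pad.
Only numpy, scipy, OpenCV 4.12 (cv2) and the standard library are available. Lean on these libraries where they do the work, as an engineer would, in place of code of your own. Each camera call takes 0.05 s, during which the arm holds its last target. There are 200 camera calls.

### The job

Stock the wooden caddy so that it can be carried: stand the two slim drip-coffee cartons in its two narrow slots, one in each, and the spice jar in the square well between them. Then slide the caddy's hold-down bar forward over them until it stops. Leave everything else where it is.

Things in the scene. Friction and masses are not known exactly. Their poses are not given: they have to be found in the camera images.
- caddy: Wooden caddy, 172 x 340 x 119 mm, fixed. Origin: centre of its underside; x to its back, y to its left along its length, z up; front at -x. Pocket block at x -85 to +15, y -150 to +150, 60 mm high, with three pockets open at the top, 55 mm deep (floor 5 mm above the counter). End cheeks with rails at y = +-160 to +-170, 119 mm high, carry the sliding bar above the pockets.
- slot_left (a point): Centre of the mouth of the left narrow slot, in the caddy's frame (-35, +90, 60) mm; the slot is 80 mm along the caddy's x and 32 mm along its y.
- slot_right (a point): Centre of the mouth of the right narrow slot, in the caddy's frame (-35, -90, 60) mm; the slot is 80 mm along the caddy's x and 32 mm along its y.
- well (a point): Centre of the mouth of the square well, 56 x 56 mm, in the caddy's frame (-35, 0, 60) mm.
- hold_bar (a joint): Travel (m) of the hold-down bar along the caddy's -x (forward): near 0 parked at the back, clear of the pockets; 0.095 at its front stop, over them. About 2 N of friction; stays where left. Steel bar 24 mm deep (36 at its ends), 346 mm long, underside 118.5 mm above the counter, 7 mm above the seated jar.
- bar_grip (a point): Grip point on the bar's wooden fin, 150.5 mm above the counter and moving with the bar. The fin is 14 mm thick (caddy's x), 90 mm long (caddy's y), and stands from 131 to 161 mm above the counter; at travel q it is at x = 60 mm - q, y = 0 in the caddy's frame.
- drip_pack_1: Slim upright closed carton, 24 x 72 x 98 mm (x, y, z), one of two alike in shape. Origin: centre of its underside; x across its 24 mm depth, y along its 72 mm width, z up. Grasp across the 24 mm.
- drip_pack_2: Slim upright closed carton, 24 x 72 x 98 mm (x, y, z), the other of two alike in shape. Origin: centre of its underside; x across its 24 mm depth, y along its 72 mm width, z up. Grasp across the 24 mm.
- cinnamon: Round spice jar with a screw cap that stays on, 46 mm in diameter, 106 mm high, upright. Origin: centre of its underside; z up.
- sugar_stick_box: Bystander: small open carton with paper sugar sticks, 58 x 52 x 89 mm, stands among the goods. Origin: centre of its underside.
- tumbler: Bystander: empty glass tumbler, 59 mm across, 81 mm high. Origin: centre of its underside.
- teaspoon_1: Bystander: teaspoon lying on the counter, 130 x 26 x 11 mm. Origin: centre of its underside.
- biscuit_sachet_1: Bystander: wrapped biscuit lying flat, 81 x 51 x 11 mm. Origin: centre of its underside.
Mind the look-alikes: they are no part of the job. Leave any red look-alike of the cinnamon alone.

How it is judged:
By the outcome, as a careful person would: the job done as asked, in the order asked, and still so for the second after the job is handed in, with the robot touching nothing.
It also fails if it takes over 72 s, if anything falls off the work surface, if the arm or the gripper's body presses on something with over 40 N, if the wrist force passes 120 N, or if a joint passes its speed limit or range.

## Working session

There is one attempt and no reset: what is moved stays moved. The work goes in short steps, Python scripts to look and compute and a tool call to move; the robot and the scene stay as the last step left them, time stands still between calls to the robot, and variables do not carry over. Pictures are saved under pics/ and viewed, at most 10 in all, crops included, and the job is handed in when it is done.

Besides the shell and the picture viewer there is one more tool, called after "Emit:" by a JSON object that holds its "method" and its "body". arm_command: Moves the arm, as the interface text tells. Scaled input: -1 to 1 covers 0.4 m each way for a shift and 180 degrees each way for a turn. Its arguments: {"type":"object","properties":{"series":{"type":"string"},"newtons":{"type":"number"}},"required":["series"]}

```bash
mkdir -p pics && ls
cat > h.py <<'E'
import numpy as np, cv2, pickle
from workcell import manip, viewer
def grab(n, f):
    c=viewer.camera(n); pickle.dump(c,open(f'pics/{f}.pkl','wb'))
    cv2.imwrite(f'pics/{f}.png',c['pixels'][:,:,::-1]); return c
def load(f): return pickle.load(open(f'pics/{f}.pkl','rb'))
def proj(c,P):
    P=np.atleast_2d(np.array(P,float)); E=np.array(c['extrinsics']); q=P@E[:3,:3].T+E[:3,3]
    q=q*[1,-1,-1]
    return cv2.projectPoints(q,np.zeros(3),np.zeros(3),np.array(c['intrinsics']),np.array(c['D'],float))[0][:,0]
def ray(c,uv):
    u=cv2.undistortPoints(np.array([[uv]],float),np.array(c['intrinsics']),np.array(c['D'],float))[0,0]
    E=np.array(c['extrinsics']); R=E[:3,:3]
    d=R.T@np.array([u[0],-u[1],-1]); return -R.T@E[:3,3], d/np.linalg.norm(d)
def atz(c,uv,z):
    o,d=ray(c,uv); return o+d*(z-o[2])/d[2]
def tri(*cu):
    A=np.zeros((3,3));b=np.zeros(3)
    for c,uv in cu:
        o,d=ray(c,uv);M=np.eye(3)-np.outer(d,d);A+=M;b+=M@o
    return np.linalg.solve(A,b)
E
python3 - <<'E'
from h import *
a=grab('scene','s0');b=grab('top','t0')
im=np.hstack([a['pixels'],b['pixels']])[:,:,::-1]
for c in(a,b): 
    E=np.array(c['extrinsics']);print(-E[:3,:3].T@E[:3,3], -E[2,:3])
s=manip.get_obs();print({k:np.round(v,3) for k,v in s.items()})
print(manip.tips_ahead)
E
```

```text
pics
[-0.37054189  0.80610478  1.15221934] [ 0.5632933  -0.45269985 -0.69120439]
[0.24387886 0.12909267 1.50531317] [ 0.1750219  -0.00584216 -0.98454721]
{'clock': np.float64(0.1), 'joint_pos': array([ 1.145,  0.333, -0.065,  1.461,  0.022,  1.35 , -0.089]), 'joint_velocities': array([ 0.   , -0.001, -0.   , -0.002,  0.   ,  0.   ,  0.   ]), 'tau': array([ 3.0000e-03, -6.2674e+01,  5.0000e-02, -3.9244e+01,  1.6000e-02,
        7.0000e-03, -0.0000e+00]), 'position': array([ 0.245, -0.575,  0.25 ]), 'ee_rot': array([ 0.98 ,  0.2  , -0.   , -0.001]), 'ft_force': array([ 0.036,  0.251, -0.543]), 'torque': array([-0.01 ,  0.05 , -0.007]), 'grasp_force': np.float64(0.0), 'grip_width': np.float64(1.0)}
0.019
```

Run:
```python
import cv2
for n in('s0','t0'):
    cv2.imwrite(f'pics/{n}b.png',cv2.resize(cv2.imread(f'pics/{n}.png'),(800,600),interpolation=cv2.INTER_CUBIC))
```

```text
(no output)
```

View pics/s0b.png

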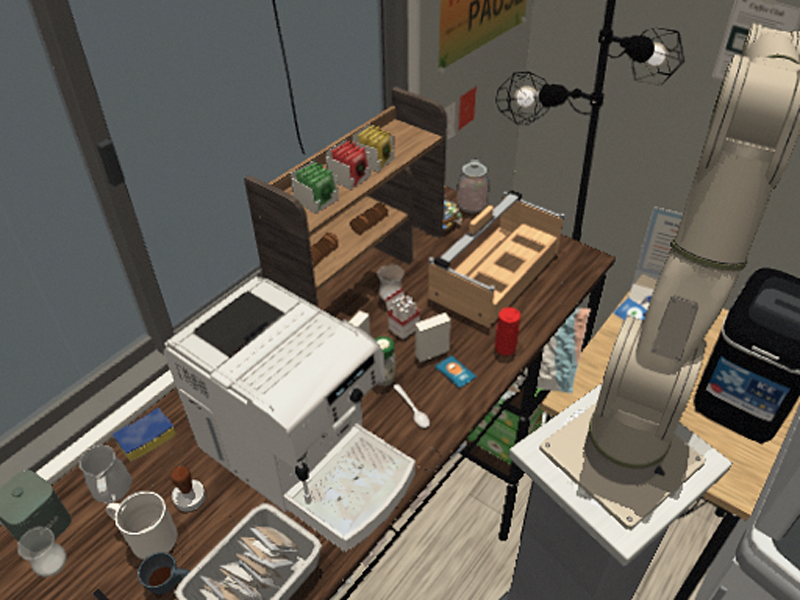

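View pics/t0b.png

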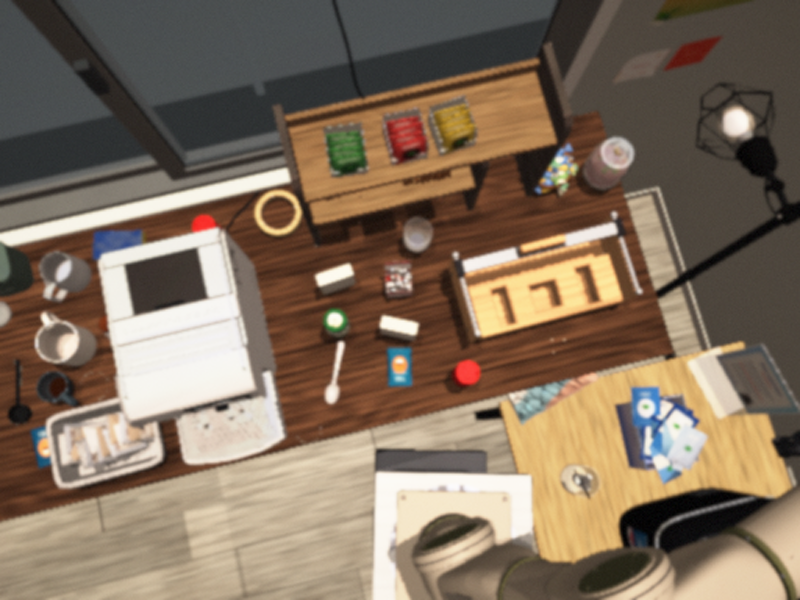

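Scene (800×600 coordinates): cartons at top (335,278) and (399,328). The jar candidates are the green-capped one (335,322), the red cylinder (467,373), and the red cap behind the machine (204,225). The description rules out the red ones, so I take the green-capped jar and check it in a close crop.

Run:
```python
import cv2
def crop(n,x,y,w,h,k,o):
    im=cv2.imread(f'pics/{n}.png')[y:y+h,x:x+w]; im=cv2.resize(im,None,fx=k,fy=k,interpolation=cv2.INTER_CUBIC)
    for i in range(0,w,20): cv2.putText(im,str(x+i),(i*k,8),0,.3,(0,255,255),1);cv2.line(im,(i*k,10),(i*k,16),(0,255,255),1)
    for i in range(0,h,20): cv2.putText(im,str(y+i),(0,i*k+4),0,.3,(0,255,255),1);cv2.line(im,(20,i*k),(26,i*k),(0,255,255),1)
    cv2.imwrite(f'pics/{o}.png',im)
crop('t0',190,130,90,120,5,'tc1');crop('s0',215,115,160,145,5,'sc1');crop('t0',275,125,150,100,5,'tc2')
a=cv2.imread('pics/tc1.png');b=cv2.imread('pics/tc2.png')
```

```text
(no output)
```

View pics/tc1.png

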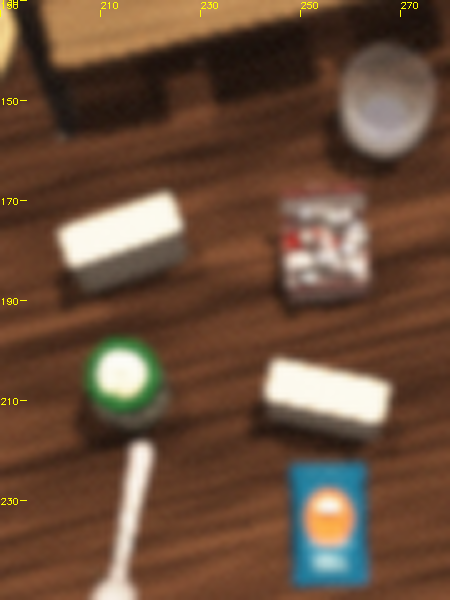

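View pics/sc1.png

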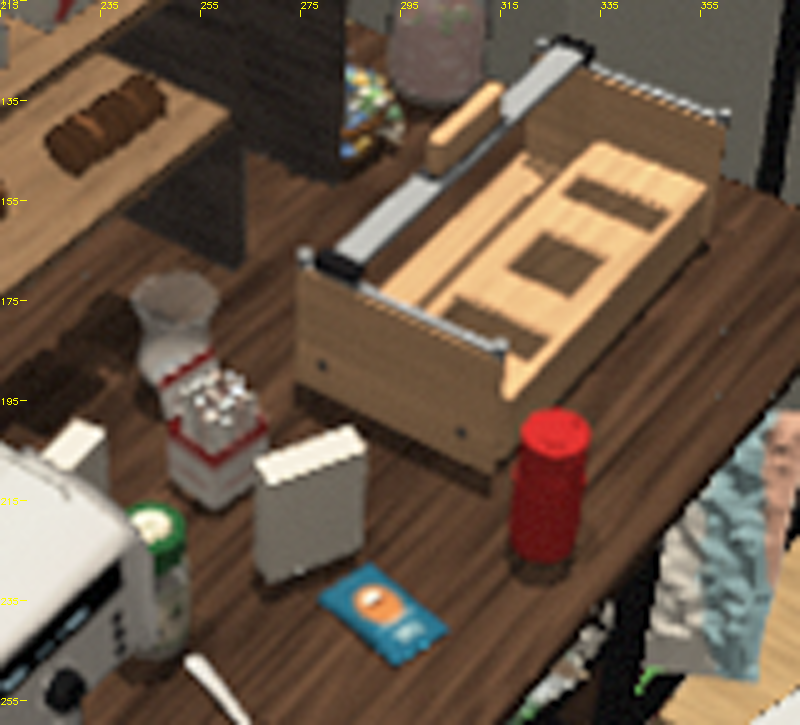

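View pics/tc2.png

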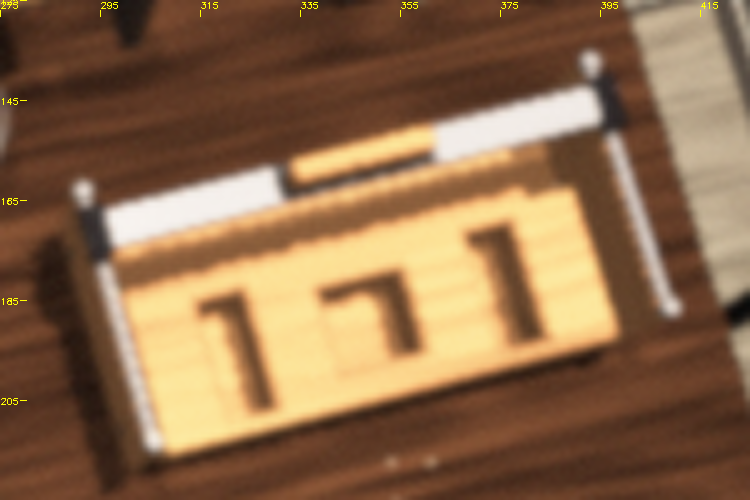

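```bash
cat > fit.py <<'E'
from h import *
from scipy.optimize import least_squares
S=load('s0');T=load('t0')
def px(p,x0,y0): return (np.array(p)+.5)/5-.5+np.array([x0,y0])
t1=lambda *p:px(p,190,130)
t2=lambda *p:px(p,275,125)
s1=lambda *p:px(p,215,115)
def R(a): return np.array([[np.cos(a),-np.sin(a),0],[np.sin(a),np.cos(a),0],[0,0,1]])
def fit(obs,x0):
    def f(x): return np.concatenate([(proj(c,R(x[3])@np.array(P)+x[:3])[0]-uv) for c,P,uv in obs])
    r=least_squares(f,x0,loss='soft_l1',f_scale=1); return r.x,np.round(f(r.x).reshape(-1,2),1)
E
python3 - <<'E'
from fit import *
print('jar',tri((T,t1(123,374)),(S,s1(155,527))))
ct=[(275,359),(391,382),(385,424),(264,396)]; cs=[(256,462),(350,427),(367,450),(275,485)]
for i in range(4):
    print([tri((T,t1(*ct[i])),(S,s1(*cs[j]))).round(3) for j in (i,)], atz(T,t1(*ct[i]),.098).round(3), atz(S,s1(*cs[i]),.098).round(3))
for p in [(57,235),(170,191),(184,222),(76,267)]: print('A',atz(T,t1(*p),.098).round(3))
for p in [(83,420),(105,430),(72,467)]: print('As',atz(S,s1(*p),.098).round(3))
P=[(-.085,.15,.06),(-.085,-.15,.06),(.015,-.15,.06),(.015,.15,.06)]
obs=[(T,p,t2(*q)) for p,q in zip(P,[(165,455),(620,337),(578,190),(124,293)])]+[(S,p,s1(*q)) for p,q in zip(P,[(510,398),(708,185),(602,143),(435,310)])]
x,r=fit(obs,[.6,-.2,0,.2]);print('caddy',x,np.degrees(x[3]));print(r)
for n,c,cr in (('T',T,t2),('S',S,s1)):
    for p in [(.06,0,.161),(.06,.045,.161),(.06,-.045,.161)]: print(n,(proj(c,R(x[3])@np.array(p)+x[:3])[0]-([275,125] if n=='T' else [215,115]))*5)
E
```

```text
jar [0.44573198 0.24207543 0.10458176]
[array([0.459, 0.149, 0.095])] [0.459 0.15  0.098] [0.456 0.151 0.098]
[array([0.447, 0.078, 0.093])] [0.446 0.078 0.098] [0.443 0.081 0.098]
[array([0.422, 0.082, 0.094])] [0.42  0.081 0.098] [0.42  0.086 0.098]
[array([0.434, 0.155, 0.097])] [0.436 0.156 0.098] [0.432 0.154 0.098]
A [0.534 0.288 0.098]
A [0.564 0.218 0.098]
A [0.544 0.209 0.098]
A [0.514 0.275 0.098]
As [0.559 0.217 0.098]
As [0.542 0.211 0.098]
As [0.527 0.248 0.098]
caddy [ 0.54714692 -0.17399239  0.00280409  0.26454207] 15.157143917590291
[[ 0.5 -0.8]
 [ 0.1  0.3]
 [-0.6  0.1]
 [ 0.5  1.4]
 [-0.3 -0.5]
 [ 0.8 -0.1]
 [-0.2 -1. ]
 [-8.9  5.7]]
T [363.48635692 136.77278084]
T [291.66459926 154.17495692]
T [435.10083522 119.41910882]
S [458.05059046 101.57192768]
S [424.43921075 130.87702384]
S [490.58451421  73.21317805]
```

```bash
cat > go.py <<'E'
# usage: go.py x y z thetadeg rows : even rows from present pose, in the move's axes and units
import sys; from h import *
from scipy.spatial.transform import Rotation as Rn
x,y,z,th=map(float,sys.argv[1:5]); n=int(sys.argv[5])
s=manip.get_obs(); R=Rn.from_quat(s['ee_rot']).as_matrix(); t0=np.degrees(np.arctan2(R[1,0],R[0,0]))
d=np.array([x,y,z])-s['position']; dt=th-t0
print('theta',t0.round(2),'d',d.round(4),'turn',dt.round(2),'per-row mm',np.linalg.norm(d)/n*1e3)
for i in range(n):
    a=np.radians(t0+dt*i/n); e=d/n/.4
    print(f"{e[0]*np.cos(a)+e[1]*np.sin(a):.3f} {e[0]*np.sin(a)-e[1]*np.cos(a):.3f} {-e[2]:.3f} {-dt/n/180:.4f};",end=' ')
print()
E
python3 go.py 0.44 0.117 0.26 80 20
python3 - <<'E'
from fit import *
c=np.array([.547,-.174,0]);a=.2645
for p in [(-.035,.09,0),(-.035,-.09,0),(-.035,0,0),(.06,0,0)]: print(R(a)@np.array(p)+c)
E
```

```text
theta 23.08 d [0.1951 0.6917 0.0104] turn 56.92 per-row mm 35.93767679674859
0.056 -0.070 -0.001 -0.0158; 0.060 -0.067 -0.001 -0.0158; 0.063 -0.064 -0.001 -0.0158; 0.066 -0.061 -0.001 -0.0158; 0.069 -0.057 -0.001 -0.0158; 0.072 -0.054 -0.001 -0.0158; 0.074 -0.050 -0.001 -0.0158; 0.077 -0.047 -0.001 -0.0158; 0.079 -0.043 -0.001 -0.0158; 0.081 -0.039 -0.001 -0.0158; 0.083 -0.035 -0.001 -0.0158; 0.084 -0.031 -0.001 -0.0158; 0.086 -0.026 -0.001 -0.0158; 0.087 -0.022 -0.001 -0.0158; 0.088 -0.018 -0.001 -0.0158; 0.089 -0.013 -0.001 -0.0158; 0.089 -0.009 -0.001 -0.0158; 0.090 -0.004 -0.001 -0.0158; 0.090 0.000 -0.001 -0.0158; 0.090 0.005 -0.001 -0.0158; 
[ 0.48968878 -0.09627983  0.        ]
[ 0.53674559 -0.27002003  0.        ]
[ 0.51321718 -0.18314993  0.        ]
[ 0.6049134 -0.1583144  0.       ]
```

Emit:
{"method": "arm_command", "body": {"series": "0 0.057 -0.07 0 -0.016; 0 0.06 -0.067 0 -0.016; 0 0.063 -0.064 0 -0.016; 0 0.066 -0.061 0 -0.016; 0 0.069 -0.057 0 -0.016; 0 0.072 -0.054 0 -0.016; 0 0.074 -0.05 0 -0.016; 0 0.077 -0.047 0 -0.016; 0 0.079 -0.043 0 -0.016; 0 0.081 -0.039 0 -0.016", "newtons": 40}}

```text
clock: 1.35
position: [0.3422, -0.2271, 0.2502]
ee_rot: [0.899, 0.438, -0.0, 0.0]
ft_force: [0.2, 0.7, -0.4]
grip_width: 1.004
grasp_force: 0.0
```

Emit:
{"method": "arm_command", "body": {"series": "0 0.083 -0.035 0 -0.016; 0 0.084 -0.031 0 -0.016; 0 0.086 -0.026 0 -0.016; 0 0.087 -0.022 0 -0.016; 0 0.088 -0.018 0 -0.016; 0 0.089 -0.013 0 -0.016; 0 0.089 -0.009 0 -0.016; 0 0.09 -0.004 0 -0.016; 0 0.09 0 0 -0.016; 0 0 0 0 0"}}

```text
clock: 2.6
position: [0.4266, 0.0863, 0.2503]
ee_rot: [0.776, 0.63, 0.0, -0.0]
ft_force: [-0.1, -1.1, 0.2]
grip_width: 1.0
grasp_force: 0.0
```

Run:
```python
from fit import *
s=manip.get_obs();print(s['position'],s['joint_pos'].round(2))
W=grab('wrist','w0'); E=np.array(W['extrinsics']);print(-E[:3,:3].T@E[:3,3], -E[2,:3])
im=W['pixels'][:,:,::-1].copy()
cv2.imwrite('pics/w0b.png',cv2.resize(im,None,fx=1.5,fy=1.5,interpolation=cv2.INTER_CUBIC))
def R2(d):return R(np.radians(d))
for n,c,a,h in (('A',(.539,.2475),23.4,.098),('B',(.439,.117),-10,.098)):
    print(n,[ (proj(W,R2(a)@np.array([x,y,h])+np.array([*c,0]))[0]*1.5).round().tolist() for x,y in ((-.012,-.036),(.012,-.036),(.012,.036),(-.012,.036))])
print('jar',proj(W,(.4457,.242,.106))*1.5)
```

```text
[0.4266186  0.08632043 0.25030697] [ 0.55 -0.07 -0.81  1.89 -0.05  1.3  -0.45]
[0.44185754 0.16353277 0.37300197] [-0.06545713 -0.30352663 -0.95057191]
A [[566.0, -9.0], [607.0, -38.0], [529.0, -174.0], [487.0, -144.0]]
B [[379.0, 279.0], [422.0, 278.0], [420.0, 146.0], [374.0, 148.0]]
jar [[359.7636737  -42.64709977]]
```

View pics/w0b.png

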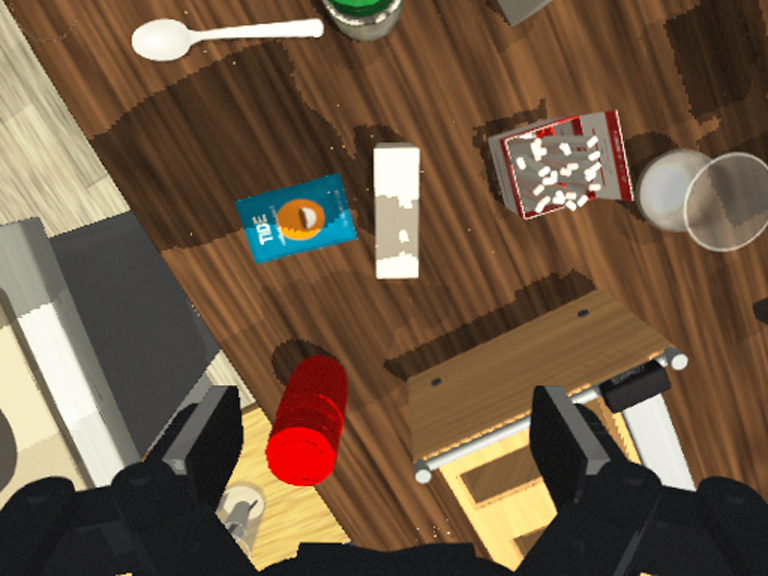

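The wrist view shows carton B's top at (375–420, 148–278), which matches the prediction to within a few pixels. The cinnamon has the green cap at (365,5), and the red look-alike is at (308,430). I'll refine B and the caddy's left end from this view.

```bash
python3 - <<'E'
from fit import *
W=load('w0');w=lambda *p:(np.array(p)+.5)/1.5-.5
P=[(-.012,-.036,.098),(.012,-.036,.098),(.012,.036,.098),(-.012,.036,.098)]
ob=[(W,p,w(*q)) for p,q in zip(P,[(376,278),(418,277),(420,148),(374,149)])]
ct=[(264,396),(275,359),(391,382),(385,424)]; # order of P: y-,x- ...
tp={0:(385,424),1:(391,382),2:(275,359),3:(264,396)}
sp={0:(367,450),1:(350,427),2:(256,462),3:(275,485)}
ob2=ob+[(T,P[i],t1(*tp[i])) for i in tp]+[(S,P[i],s1(*sp[i])) for i in sp]
for o in (ob2,):
    x,r=fit(o,[.439,.117,0,-.17]);print(x.round(4),np.degrees(x[3]));print(r.tolist())
f=lambda x:np.concatenate([(proj(c,R(x[2])@np.array(p)+[x[0],x[1],0])[0]-q) for c,p,q in ob])
r=least_squares(f,[.439,.117,-.17]);print('wrist only z=0',r.x.round(4),np.degrees(r.x[2]),r.fun.round(1))
# A by top (+ scene)
tp={0:(184,222),1:(184,222)}
tA=[(76,267),(57,235),(170,191),(184,222)]  # top corners
PA=[(-.012,.036,.098),(.012,.036,.098),(.012,-.036,.098),(-.012,-.036,.098)]
oa=[(T,p,t1(*q)) for p,q in zip(PA,tA)]+[(S,PA[2],s1(83,420)),(S,PA[3],s1(105,430))]
x,r=fit(oa,[.539,.2475,0,.4]);print('A',x.round(4),np.degrees(x[3]),r.tolist())
E
python3 go.py 0.4395 0.117 0.08 79.5 10
```

```text
[ 0.4381  0.1169 -0.0016 -0.1988] -11.390491157350358
[[0.3, 0.3], [0.4, 0.7], [-0.1, -0.2], [0.3, -0.6], [-1.0, 0.3], [-0.5, 1.1], [-0.0, 0.7], [0.5, 0.8], [0.5, 0.1], [0.4, 0.2], [0.1, 0.1], [-0.4, 0.1]]
wrist only z=0 [ 0.4379  0.1172 -0.2   ] -11.457776460570502 [-0.   0.5  0.2  1.  -0.2 -0.4  0.1 -0.9]
A [ 0.5394  0.2471 -0.0021  0.4106] 23.527423289337943 [[-0.0, 0.2], [1.0, -0.4], [-0.2, -0.1], [-0.2, 0.7], [-1.4, -0.3], [0.4, 0.1]]
theta 77.96 d [ 0.013   0.0324 -0.1701] turn 1.54 per-row mm 17.367166281843225
0.009 0.001 0.043 -0.0009; 0.009 0.002 0.043 -0.0009; 0.009 0.002 0.043 -0.0009; 0.009 0.002 0.043 -0.0009; 0.009 0.002 0.043 -0.0009; 0.009 0.002 0.043 -0.0009; 0.009 0.002 0.043 -0.0009; 0.009 0.002 0.043 -0.0009; 0.009 0.002 0.043 -0.0009; 0.009 0.002 0.043 -0.0009;
```

Emit:
{"method": "arm_command", "body": {"series": "0.4 0.04 0.006 0.02 -0.003; 0.4 0.041 0.006 0.04 0; 0.4 0 0 0.06 0; 0.4 0 0 0.08 0; 0.4 0 0 0.08 0; 0.4 0 0 0.07 0; 0.4 0 0 0.05 0; 0.4 0 0 0.025 0; 0.4 0 0 0 0; 0.4 0 0 0 0"}}

```text
clock: 3.9
position: [0.4387, 0.1139, 0.081]
ee_rot: [0.775, 0.632, 0.0, 0.0]
ft_force: [-0.2, 0.6, 0.2]
grip_width: 0.601
grasp_force: 0.0
```

Emit:
{"method": "arm_command", "body": {"series": "0.4 0.007 0 0 0; 1 0 0 0 0; 1 0 0 0 0; 1 0 0 0 0; 1 0 0 0 0; 1 0 0 0 0; 1 0 0 -0.05 0; 1 0 0 -0.1 0; 1 0 0 -0.12 0; 1 0 0 -0.12 0", "newtons": 40}}

```text
clock: 5.15
position: [0.4383, 0.1166, 0.2374]
ee_rot: [0.775, 0.632, -0.0, -0.0]
ft_force: [0.3, 0.3, -1.6]
grip_width: 0.278
grasp_force: 39.5
```

```bash
python3 go.py 0.490 -0.096 0.24 15.2 10
```

```text
theta 78.35 d [ 0.0517 -0.2126  0.0026] turn -63.15 per-row mm 21.879827865064325
-0.049 0.023 -0.001 0.0351; -0.047 0.029 -0.001 0.0351; -0.043 0.034 -0.001 0.0351; -0.039 0.038 -0.001 0.0351; -0.035 0.042 -0.001 0.0351; -0.030 0.046 -0.001 0.0351; -0.025 0.049 -0.001 0.0351; -0.019 0.051 -0.001 0.0351; -0.013 0.053 -0.001 0.0351; -0.007 0.054 -0.001 0.0351;
```

Emit:
{"method": "arm_command", "body": {"series": "1 -0.049 0.023 0 0.035; 1 -0.047 0.029 0 0.035; 1 -0.043 0.034 0 0.035; 1 -0.039 0.038 0 0.035; 1 -0.035 0.042 0 0.035; 1 -0.03 0.046 0 0.035; 1 -0.025 0.049 0 0.035; 1 -0.019 0.051 0 0.035; 1 -0.013 0.053 0 0.035; 1 -0.007 0.054 0 0.035"}}

```text
clock: 6.4
position: [0.4906, -0.0964, 0.2358]
ee_rot: [0.991, 0.132, -0.0, -0.0]
ft_force: [0.2, 0.2, -0.6]
grip_width: 0.278
grasp_force: 39.6
```

Run:
```python
from fit import *
s=manip.get_obs();print(s['position'].round(4),s['joint_pos'].round(2))
W=grab('wrist','w1');T1=grab('top','t1')
a=cv2.resize(W['pixels'][:,:,::-1],(800,600),interpolation=cv2.INTER_CUBIC)
c=np.array([.547,-.174,0]);A=.2645
ps=[(-.085,.15,.06),(-.085,-.15,.06),(.015,-.15,.06),(.015,.15,.06)]
for y,w,d in((.09,.016,.04),(-.09,.016,.04),(0,.028,.028)): ps+=[(-.035+i*d,y+j*w,.06) for i,j in((1,1),(1,-1),(-1,-1),(-1,1))]
ps+=[(.06+i*.007,j*.045,.161) for i,j in((1,1),(1,-1),(-1,-1),(-1,1))]
uv=proj(W,[R(A)@np.array(p)+c for p in ps])
k=800/512
for u in uv: cv2.drawMarker(a,tuple(int(v) for v in (u+.5)*k),(255,0,255),0,6,1)
cv2.imwrite('pics/w1b.png',a)
```

```text
[ 0.4906 -0.0964  0.2358] [ 0.72  0.11 -0.65  1.78  0.07  1.28 -1.26]
```

View pics/w1b.png

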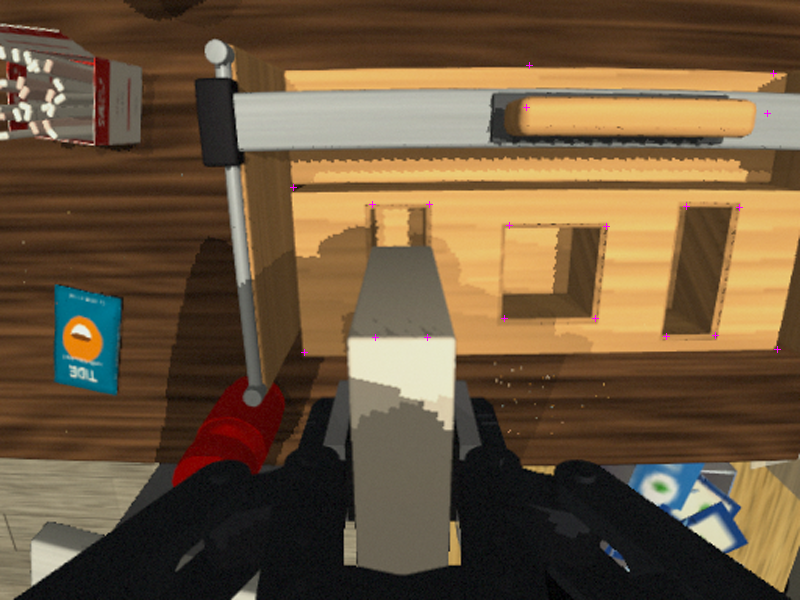

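Run:
```python
from fit import *
W=load('w1');k=800/512;w=lambda p:(np.array(p)+.5)/k-.5
q=[((.005,-.106,.06),(680,204)),((.005,.106,.06),(367,205)),((.005,.074,.06),(431,205)),
((-.007,.028,.06),(503,224)),((-.007,-.028,.06),(607,226)),((-.063,-.028,.06),(596,320)),((-.063,.028,.06),(502,319)),
((.005,-.074,.06),(680,204)),((.005,-.106,.06),(738,206)),((-.075,-.106,.06),(716,338)),((-.075,-.074,.06),(663,336)),((-.085,.15,.06),(303,356)),((-.085,-.15,.06),(780,350))][1:]
f=lambda x:np.concatenate([(proj(W,R(x[2])@np.array(p)+[x[0],x[1],0])[0]-w(u)) for p,u in q])
r=least_squares(f,[.547,-.174,.26],loss='soft_l1');print(r.x,np.degrees(r.x[2]));print(f(r.x).reshape(-1,2).round(1).tolist())
s=manip.get_obs();p=s['position'];th=np.radians(15.2)
for n,v in (('topfar',(.036,.018)),('botfar',(.036,-.08))):
    print(n,[(proj(W,p+R(th)@np.array([v[0],e,v[1]]))[0]*k).round().tolist() for e in(.012,-.012)])
x=r.x
for n,pt in (('SL',(-.035,.09)),('SR',(-.035,-.09)),('W',(-.035,0)),('fin',(.06,0))): print(n,R(x[2])[:2,:2]@pt+x[:2])
print('fin ctr at z.161',atz(W,w((630,117)),.161), 'caddy frame',R(x[2]).T@(atz(W,w((630,117)),.161)-[x[0],x[1],0]))
```

```text
[ 0.54643699 -0.17326943  0.26985141] 15.461347026678789
[[2.4, 0.6], [-2.2, 0.3], [3.1, 1.5], [-1.6, 0.2], [-1.0, -1.3], [0.5, -0.2], [3.1, 1.2], [-0.3, 0.2], [-1.1, -1.9], [1.3, -0.2], [0.1, -1.7], [-2.3, -0.8]]
topfar [[351.0, 341.0], [463.0, 341.0]]
botfar [[374.0, 246.0], [435.0, 246.0]]
SL [ 0.48871068 -0.09585707]
SR [ 0.53669656 -0.26934296]
W [ 0.51270362 -0.18260001]
fin [ 0.60426562 -0.15727413]
fin ctr at z.161 [ 0.59353924 -0.15413332  0.161     ] caddy frame [0.0504991  0.00588667 0.161     ]
```

Emit:
{"method": "arm_command", "body": {"series": "1 -0.004 0 0.03 0; 1 0 0 0.05 0; 1 0 0 0.05 0; 1 0 0 0.04 0; 1 0 0 0.03 0; 1 0 0 0.025 0; 1 0 0 0.025 0; 1 0 0 0.02 0; 1 0 0 0.02 0; 1 0 0 0 0"}}

```text
clock: 7.75
position: [0.489, -0.096, 0.1198]
ee_rot: [0.991, 0.133, -0.0, -0.0]
ft_force: [0.0, 0.1, -1.9]
grip_width: 0.277
grasp_force: 39.5
```

Emit:
{"method": "arm_command", "body": {"series": "1 0 0 0.03 0; 1 0 0 0.03 0; 1 0 0 0.018 0; 1 0 0 0.006 0; 1 0 0 0 0; 0.4 0 0 0 0; 0.4 0 0 0 0; 0.4 0 0 -0.03 0; 0.4 0 0 -0.1 0; 0.4 0 0 -0.12 0"}}

```text
clock: 9.0
position: [0.4889, -0.0959, 0.1883]
ee_rot: [0.991, 0.134, -0.0, -0.0]
ft_force: [-0.1, -1.5, 0.8]
grip_width: 0.602
grasp_force: 0.0
```

```bash
python3 go.py 0.5394 0.2471 0.25 113.5 12
```

```text
theta 15.36 d [0.0505 0.343  0.0617] turn 98.14 per-row mm 29.343304744780013
0.029 -0.066 -0.013 -0.0454; 0.038 -0.061 -0.013 -0.0454; 0.047 -0.055 -0.013 -0.0454; 0.054 -0.048 -0.013 -0.0454; 0.060 -0.040 -0.013 -0.0454; 0.065 -0.031 -0.013 -0.0454; 0.069 -0.021 -0.013 -0.0454; 0.071 -0.011 -0.013 -0.0454; 0.072 -0.001 -0.013 -0.0454; 0.072 0.009 -0.013 -0.0454; 0.070 0.019 -0.013 -0.0454; 0.066 0.029 -0.013 -0.0454;
```

Run:
```python
from fit import *
print('post base',atz(T,t1(62,132),0))
k=800/512
w=lambda x,y:((x+.5)/k-.5,(y+.5)/k-.5)
print('triang upper shelf corner L-front',tri((T,w(294,193)),(S,w(247,180))))
print('tri board low R',tri((T,w(475,190)),(S,w(408,215))))
print('machine top right-front', tri((T,w(250,372)),(S,w(385,350))), tri((T,w(228,232)),(S,w(255,280))))
```

```text
post base [0.62542014 0.29827513 0.        ]
triang upper shelf corner L-front [0.63294097 0.33321758 0.42528918]
tri board low R [ 0.70359464 -0.02484     0.15689143]
machine top right-front [0.31350901 0.35485675 0.2801596 ] [0.57587121 0.42608334 0.28541946]
```

Emit:
{"method": "arm_command", "body": {"series": "0.4 0.029 -0.066 -0.03 -0.045; 0.4 0.038 -0.061 -0.03 -0.045; 0.4 0.047 -0.055 -0.03 -0.045; 0.4 0.054 -0.048 -0.03 -0.045; 0.4 0.06 -0.04 -0.03 -0.045; 0.4 0.065 -0.031 0 -0.045; 0.4 0.069 -0.021 0 -0.045; 0.4 0.071 -0.011 0 -0.045; 0.4 0.06 0 0 -0.045; 0.4 0 0 0 0"}}

```text
clock: 10.25
position: [0.5282, 0.1576, 0.2475]
ee_rot: [0.717, 0.698, 0.001, -0.0]
ft_force: [-0.1, -0.0, -0.4]
grip_width: 0.6
grasp_force: 0.0
```

```bash
python3 - <<'E'
from fit import *
W=grab('wrist','w2');T2=grab('top','t2')
k=1.5
print((proj(W,[R(.4106)@np.array([x,y,.098])+[.5394,.2471,0] for x,y in((-.012,-.036),(.012,-.036),(.012,.036),(-.012,.036))])*k).round().tolist())
print((proj(W,(.4457,.242,.106))*k).round())
a=cv2.resize(W['pixels'][:,:,::-1],None,fx=k,fy=k,interpolation=cv2.INTER_CUBIC)
b=T2['pixels'][125:225,275:425,::-1]; b=cv2.resize(b,(300,200))
a[-200:,-300:]=b
cv2.imwrite('pics/w2b.png',a)
E
python3 go.py 0.5394 0.2471 0.25 113.5 5
```

```text
[[413.0, 180.0], [455.0, 160.0], [397.0, 25.0], [353.0, 48.0]]
[[220. 122.]]
theta 88.13 d [0.0108 0.092  0.0028] turn 25.37 per-row mm 18.53124243803356
0.046 0.004 -0.001 -0.0282; 0.046 0.008 -0.001 -0.0282; 0.045 0.012 -0.001 -0.0282; 0.044 0.016 -0.001 -0.0282; 0.042 0.020 -0.001 -0.0282;
```

View pics/w2b.png

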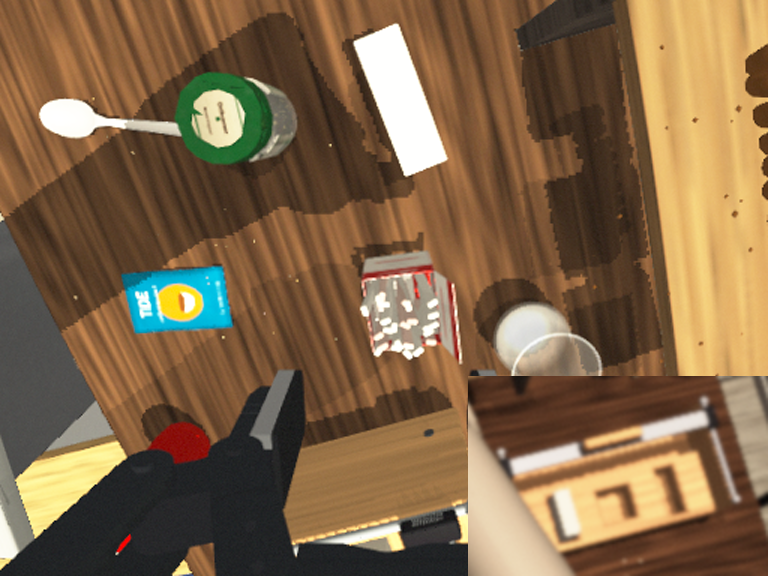

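The wrist view shows carton A's top corners at (354,42), (398,24), (447,158) and (408,176). The cinnamon's green cap is centred at (224,118), and the inset shows carton B standing in the left slot.

```bash
python3 - <<'E'
from fit import *
W=load('w2');w=lambda *p:(np.array(p)+.5)/1.5-.5
P=[(-.012,-.036,.098),(.012,-.036,.098),(.012,.036,.098),(-.012,.036,.098)]
ob=[(W,p,w(*q)) for p,q in zip(P,[(408,176),(447,158),(398,24),(354,42)])]
f=lambda x:np.concatenate([(proj(c,R(x[2])@np.array(p)+[x[0],x[1],0])[0]-q) for c,p,q in ob])
r=least_squares(f,[.539,.247,.4]);print('wrist',r.x.round(4),np.degrees(r.x[2]),r.fun.round(1))
tA=[(76,267),(57,235),(170,191),(184,222)]
PA=[(-.012,.036,.098),(.012,.036,.098),(.012,-.036,.098),(-.012,-.036,.098)]
oa=ob+[(T,p,t1(*q)) for p,q in zip(PA,tA)]
x,r=fit(oa,[.539,.2475,0,.4]);print('A',x.round(4),np.degrees(x[3]),r.tolist())
print('jar',tri((W,w(224,118)),(T,t1(123,374)),(S,s1(155,527))),tri((W,w(224,118)),(T,t1(123,374))),atz(W,w(224,118),.106))
E
python3 go.py 0.5385 0.248 0.25 112.5 5
```

```text
wrist [0.5378 0.2488 0.363 ] 20.796999288588452 [-0.7  0.9  1.6  1.2 -0.1 -1.5 -0.7 -0.2]
A [ 0.5382  0.2491 -0.0055  0.3666] 21.002510185159196 [[-0.4, -0.1], [1.3, 0.3], [-0.0, -0.4], [0.0, 0.7], [-0.9, 0.4], [0.5, -0.3], [-0.4, 0.9], [-0.7, 1.8]]
jar [0.4464367  0.24264795 0.10364356] [0.44687923 0.24360289 0.10215844] [0.44799374 0.24396921 0.106     ]
theta 88.13 d [0.0099 0.0929 0.0028] turn 24.37 per-row mm 18.690043584923572
0.047 0.003 -0.001 -0.0271; 0.046 0.007 -0.001 -0.0271; 0.045 0.011 -0.001 -0.0271; 0.044 0.015 -0.001 -0.0271; 0.043 0.019 -0.001 -0.0271;
```

Emit:
{"method": "arm_command", "body": {"series": "0.4 0.047 0.003 0 -0.0254; 0.4 0.046 0.007 0 -0.0254; 0.4 0.045 0.011 0 -0.0254; 0.4 0.045 0.014 0.02 -0.0254; 0.4 0.044 0.018 0.05 -0.0254; 0.4 0 0 0.09 0; 0.4 0 0 0.09 0; 0.4 0 0 0.09 0; 0.4 0 0 0.06 0; 0.4 0 0 0.017 0"}}

```text
clock: 11.6
position: [0.5368, 0.2494, 0.0779]
ee_rot: [0.565, 0.825, -0.001, -0.001]
ft_force: [-0.0, -1.0, -0.4]
grip_width: 0.601
grasp_force: 0.0
```

```bash
python3 go.py 0.5383 0.2484 0.081 111 1
```

```text
theta 111.26 d [ 0.0015 -0.001   0.0031] turn -0.26 per-row mm 3.5529841746611583
-0.004 0.003 -0.008 0.0015;
```

Emit:
{"method": "arm_command", "body": {"series": "0.4 -0.004 0.003 -0.008 0; 1 0 0 0 0; 1 0 0 0 0; 1 0 0 0 0; 1 0 0 0 0; 1 0 0 0 0; 1 0 0 -0.05 0; 1 0 0 -0.1 0; 1 0 0 -0.15 0; 1 0 0 -0.15 0"}}

```text
clock: 12.85
position: [0.539, 0.2478, 0.266]
ee_rot: [0.565, 0.825, 0.0, 0.0]
ft_force: [0.5, 0.6, -0.4]
grip_width: 0.277
grasp_force: 40.4
```

```bash
python3 go.py 0.5367 -0.2697 0.258 15.35 17
```

```text
theta 111.13 d [-0.0023 -0.5175 -0.008 ] turn -95.78 per-row mm 30.44425564195834
-0.071 -0.028 0.001 0.0313; -0.073 -0.021 0.001 0.0313; -0.075 -0.013 0.001 0.0313; -0.076 -0.006 0.001 0.0313; -0.076 0.002 0.001 0.0313; -0.076 0.009 0.001 0.0313; -0.074 0.016 0.001 0.0313; -0.072 0.024 0.001 0.0313; -0.070 0.031 0.001 0.0313; -0.066 0.037 0.001 0.0313; -0.062 0.044 0.001 0.0313; -0.058 0.050 0.001 0.0313; -0.053 0.055 0.001 0.0313; -0.047 0.060 0.001 0.0313; -0.041 0.064 0.001 0.0313; -0.034 0.068 0.001 0.0313; -0.028 0.071 0.001 0.0313;
```

Emit:
{"method": "arm_command", "body": {"series": "1 -0.071 -0.028 0 0.0313; 1 -0.073 -0.021 0 0.0313; 1 -0.075 -0.013 0 0.0313; 1 -0.076 -0.006 0 0.0313; 1 -0.076 0.002 0 0.0313; 1 -0.076 0.009 0 0.0313; 1 -0.074 0.016 0 0.0313; 1 -0.072 0.024 0 0.0313; 1 -0.07 0.031 0 0.0313; 1 -0.066 0.037 0 0.0313"}}

```text
clock: 14.1
position: [0.5382, -0.0583, 0.2634]
ee_rot: [0.889, 0.457, 0.0, 0.0]
ft_force: [-0.6, -0.2, -0.1]
grip_width: 0.275
grasp_force: 40.4
```

Emit:
{"method": "arm_command", "body": {"series": "1 -0.062 0.044 0 0.0313; 1 -0.058 0.05 0 0.0313; 1 -0.053 0.055 0 0.0313; 1 -0.047 0.06 0 0.0313; 1 -0.041 0.064 0 0.0313; 1 -0.034 0.068 0 0.0313; 1 -0.028 0.071 0.02 0.0313; 1 0 0 0.03 0; 1 0 0 0 0; 1 0 0 0 0"}}

```text
clock: 15.35
position: [0.5378, -0.269, 0.2436]
ee_rot: [0.991, 0.134, 0.0, -0.0]
ft_force: [-0.2, -0.5, -0.4]
grip_width: 0.271
grasp_force: 40.5
```

```bash
python3 go.py 0.5367 -0.2697 0.2 15.35 1
python3 - <<'E'
from fit import *
W=grab('wrist','w3');k=800/512
a=cv2.resize(W['pixels'][:,:,::-1],(800,600),interpolation=cv2.INTER_CUBIC)
s=manip.get_obs();p=s['position'];th=np.radians(15.35)
c=np.array([.5467,-.1737,0]);A=.268
P=[R(A)@np.array(q)+c for q in[(.005,-.074,.06),(.005,-.106,.06),(-.075,-.106,.06),(-.075,-.074,.06)]]
B=[p+R(th)@np.array([.036,e,-.081]) for e in(.012,-.012)]
for u in proj(W,P): cv2.drawMarker(a,tuple(int(v) for v in (u+.5)*k),(255,0,255),0,8,1)
for u in proj(W,B): cv2.drawMarker(a,tuple(int(v) for v in (u+.5)*k),(0,255,0),0,8,1)
print(proj(W,P+B)*k)
cv2.imwrite('pics/w3b.png',a)
E
```

```text
theta 15.41 d [-0.0011 -0.0007 -0.0436] turn -0.06 per-row mm 43.663922283106864
-0.003 0.001 0.109 0.0003; 
[[374.06867922 203.11596636]
 [429.49442655 203.11599606]
 [427.44216602 332.46025648]
 [376.10603967 332.45727842]
 [370.52776527 244.29337078]
 [431.6626768  244.29881945]]
```

View pics/w3b.png

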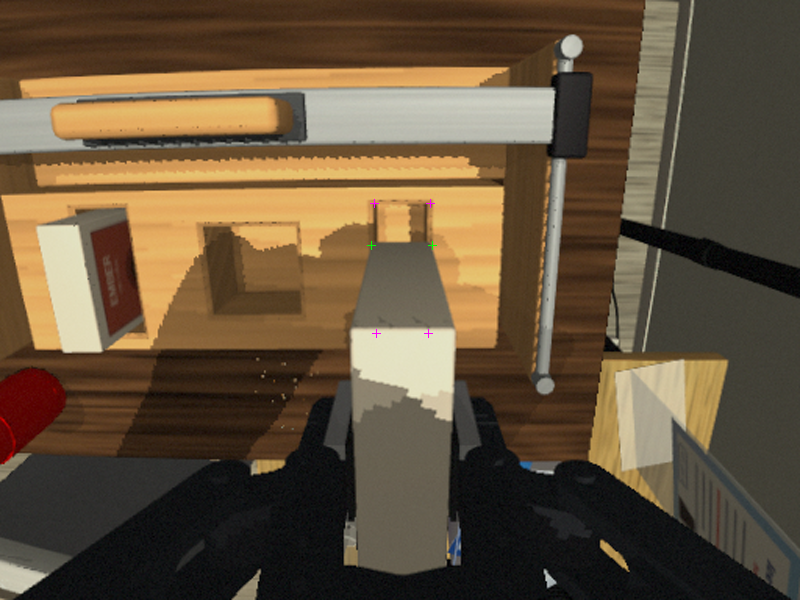

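Emit:
{"method": "arm_command", "body": {"series": "1 -0.003 0 0.04 0; 1 0 0 0.06 0; 1 0 0 0.05 0; 1 0 0 0.04 0; 1 0 0 0.03 0; 1 0 0 0.025 0; 1 0 0 0.025 0; 1 0 0 0.02 0; 1 0 0 0.02 0; 1 0 0 0 0"}}

```text
clock: 16.65
position: [0.536, -0.2702, 0.1185]
ee_rot: [0.991, 0.133, -0.0, -0.0]
ft_force: [-0.6, 0.2, -1.0]
grip_width: 0.273
grasp_force: 40.5
```

Emit:
{"method": "arm_command", "body": {"series": "1 0 0 0.03 0; 1 0 0 0.025 0; 1 0 0 0.018 0; 1 0 0 0.006 0; 1 0 0 0 0; 0.4 0 0 0 0; 0.4 0 0 0 0; 0.4 0 0 -0.03 0; 0.4 0 0 -0.1 0; 0.4 0 0 -0.13 0"}}

```text
clock: 17.9
position: [0.5358, -0.27, 0.1925]
ee_rot: [0.991, 0.133, -0.001, -0.001]
ft_force: [0.8, -0.3, 0.2]
grip_width: 0.604
grasp_force: 0.0
```

```bash
python3 go.py 0.4465 0.2428 0.23 60 16
```

```text
theta 15.33 d [-0.0893  0.5128  0.0375] turn 44.67 per-row mm 32.61894411626978
0.008 -0.081 -0.006 -0.0155; 0.012 -0.080 -0.006 -0.0155; 0.016 -0.080 -0.006 -0.0155; 0.019 -0.079 -0.006 -0.0155; 0.023 -0.078 -0.006 -0.0155; 0.027 -0.077 -0.006 -0.0155; 0.031 -0.075 -0.006 -0.0155; 0.034 -0.074 -0.006 -0.0155; 0.038 -0.072 -0.006 -0.0155; 0.041 -0.070 -0.006 -0.0155; 0.045 -0.068 -0.006 -0.0155; 0.048 -0.066 -0.006 -0.0155; 0.051 -0.063 -0.006 -0.0155; 0.054 -0.061 -0.006 -0.0155; 0.057 -0.058 -0.006 -0.0155; 0.060 -0.055 -0.006 -0.0155;
```

Emit:
{"method": "arm_command", "body": {"series": "0.2 0.008 -0.081 -0.03 -0.0155; 0.1 0.012 -0.08 -0.03 -0.0155; 0 0.016 -0.08 -0.03 -0.0155; 0 0.019 -0.079 0 -0.0155; 0 0.023 -0.078 0 -0.0155; 0 0.027 -0.077 0 -0.0155; 0 0.031 -0.075 0 -0.0155; 0 0.034 -0.074 0 -0.0155; 0 0.038 -0.072 0 -0.0155; 0 0.041 -0.07 0 -0.0155"}}

```text
clock: 19.15
position: [0.4801, 0.0523, 0.2275]
ee_rot: [0.929, 0.37, 0.0, 0.0]
ft_force: [-0.5, -0.4, 0.1]
grip_width: 1.0
grasp_force: 0.0
```

Emit:
{"method": "arm_command", "body": {"series": "0 0.045 -0.068 0 -0.0155; 0 0.048 -0.066 0 -0.0155; 0 0.051 -0.063 0 -0.0155; 0 0.054 -0.061 0 -0.0155; 0 0.057 -0.058 0 -0.0155; 0 0.06 -0.055 0 -0.0155; 0 0 0 0 0; 0 0 0 0 0; 0 0 0 0 0; 0 0 0 0 0"}}

```text
clock: 20.4
position: [0.4474, 0.2419, 0.2275]
ee_rot: [0.867, 0.499, -0.0, 0.0]
ft_force: [-0.4, 1.6, -0.1]
grip_width: 0.997
grasp_force: 0.0
```

```bash
python3 go.py 0.4467 0.243 0.081 60 1
```

```text
theta 59.88 d [-0.0007  0.0011 -0.1465] turn 0.12 per-row mm 146.48488781982462
0.001 -0.003 0.366 -0.0007;
```

Emit:
{"method": "arm_command", "body": {"series": "0 0 -0.003 0.05 0; 0 0 0 0.08 0; 0 0 0 0.09 0; 0 0 0 0.09 0; 0 0 0 0.05 0; 0 0 0 0.005 0; 1 0 0 0 0; 1 0 0 0 0; 1 0 0 0 0; 1 0 0 0 0", "newtons": 40}}

```text
clock: 21.65
position: [0.4467, 0.2437, 0.0827]
ee_rot: [0.866, 0.5, 0.001, 0.0]
ft_force: [-2.5, -0.1, 5.9]
grip_width: 0.517
grasp_force: 40.1
```

Emit:
{"method": "arm_command", "body": {"series": "1 0 0 0 0; 1 0 0 -0.03 0; 1 0 0 -0.08 0; 1 0 0 -0.12 0; 1 0 0 -0.12 0; 1 0 0 -0.06 0; 1 0 0 0 0; 1 0 0 0 0; 1 0 0 0 0; 1 0 0 0 0"}}

```text
clock: 22.9
position: [0.4458, 0.2431, 0.2448]
ee_rot: [0.866, 0.5, -0.001, -0.0]
ft_force: [-0.7, -0.1, -1.4]
grip_width: 0.524
grasp_force: 41.2
```

```bash
python3 go.py 0.513 -0.1829 0.245 15.35 14
```

```text
theta 59.97 d [ 6.72e-02 -4.26e-01  2.00e-04] turn -44.62 per-row mm 30.804587907736888
-0.060 0.048 -0.000 0.0177; -0.057 0.052 -0.000 0.0177; -0.054 0.055 -0.000 0.0177; -0.051 0.058 -0.000 0.0177; -0.048 0.060 -0.000 0.0177; -0.044 0.063 -0.000 0.0177; -0.041 0.065 -0.000 0.0177; -0.037 0.068 -0.000 0.0177; -0.033 0.070 -0.000 0.0177; -0.029 0.071 -0.000 0.0177; -0.025 0.073 -0.000 0.0177; -0.021 0.074 -0.000 0.0177; -0.017 0.075 -0.000 0.0177; -0.013 0.076 -0.000 0.0177;
```

Emit:
{"method": "arm_command", "body": {"series": "1 -0.06 0.048 0 0.0177; 1 -0.057 0.052 0 0.0177; 1 -0.054 0.055 0 0.0177; 1 -0.051 0.058 0 0.0177; 1 -0.048 0.06 0 0.0177; 1 -0.044 0.063 0 0.0177; 1 -0.041 0.065 0 0.0177; 1 -0.037 0.068 0 0.0177; 1 -0.033 0.07 0 0.0177; 1 -0.029 0.071 0 0.0177"}}

```text
clock: 24.15
position: [0.4944, -0.0632, 0.2454]
ee_rot: [0.971, 0.241, 0.0, -0.0]
ft_force: [0.4, 0.1, -1.7]
grip_width: 0.516
grasp_force: 41.2
```

Emit:
{"method": "arm_command", "body": {"series": "1 -0.025 0.073 0 0.0177; 1 -0.021 0.074 0 0.0177; 1 -0.017 0.075 0 0.0177; 1 -0.013 0.076 0 0.0177; 1 0 0 0 0; 1 0 0 0 0; 1 0 0 0 0; 1 0 0 0 0; 1 0 0 0 0; 1 0 0 0 0"}}

```text
clock: 25.4
position: [0.5134, -0.1827, 0.2456]
ee_rot: [0.991, 0.134, 0.0, 0.0]
ft_force: [-0.6, -0.6, -2.2]
grip_width: 0.519
grasp_force: 41.2
```

```bash
python3 go.py 0.513 -0.1829 0.085 15.35 1
python3 - <<'E'
from fit import *
W=grab('wrist','w4');grab('top','t4')
E
```

```text
theta 15.37 d [-0.0004 -0.0002 -0.1606] turn -0.02 per-row mm 160.58854093325627
-0.001 0.000 0.401 0.0001;
```

Emit:
{"method": "arm_command", "body": {"series": "1 0 0 0.05 0; 1 0 0 0.06 0; 1 0 0 0.05 0; 1 0 0 0.04 0; 1 0 0 0.03 0; 1 0 0 0.025 0; 1 0 0 0.025 0; 1 0 0 0.02 0; 1 0 0 0.02 0; 1 0 0 0 0"}}

```text
clock: 26.75
position: [0.5131, -0.1828, 0.1169]
ee_rot: [0.991, 0.134, -0.0, -0.0]
ft_force: [0.7, 0.2, -1.6]
grip_width: 0.518
grasp_force: 41.2
```

Emit:
{"method": "arm_command", "body": {"series": "1 0 0 0.03 0; 1 0 0 0.022 0; 1 0 0 0.012 0; 1 0 0 0.006 0; 1 0 0 0 0; 0.2 0 0 0 0; 0.2 0 0 0 0; 0.2 0 0 -0.04 0; 0.2 0 0 -0.12 0; 0.2 0 0 -0.12 0"}}

```text
clock: 28.0
position: [0.5134, -0.1826, 0.204]
ee_rot: [0.991, 0.134, 0.0, 0.0]
ft_force: [0.8, -0.4, -0.0]
grip_width: 0.8
grasp_force: 0.0
```

Emit:
{"method": "arm_command", "body": {"series": "0.2 0 0 -0.1 0; 0.2 0 0 0 0; 0.2 0 0 0 0; 0.2 0 0 0 0; 0.2 0 0 0 0; 0.2 0 0 0 0; 0.2 0 0 0 0; 0.2 0 0 0 0; 0.2 0 0 0 0; 0.2 0 0 0 0"}}

```text
clock: 29.25
position: [0.5134, -0.1829, 0.2415]
ee_rot: [0.991, 0.134, 0.0, 0.0]
ft_force: [0.8, 0.0, -0.3]
grip_width: 0.799
grasp_force: 0.0
```

Run:
```python
from fit import *
s=manip.get_obs();print(s['position'],s['ft_force'])
W=grab('wrist','w5');T5=grab('top','t5');S5=grab('scene','s5')
a=np.zeros((600,800,3),np.uint8)
a[:384,:512]=W['pixels'][:,:,::-1]
x=S5['pixels'][115:225,255:375,::-1]; a[:264,512:800]=cv2.resize(x,(288,264),interpolation=cv2.INTER_CUBIC)
x=T5['pixels'][130:230,280:420,::-1]; a[384:,:302]=cv2.resize(x,(302,216),interpolation=cv2.INTER_CUBIC)
x=T5['pixels'][130:250,190:300,::-1]; a[384:,312:510]=cv2.resize(x,(198,216),interpolation=cv2.INTER_CUBIC)
cv2.imwrite('pics/m5.png',a)
```

```text
[ 0.51340272 -0.18285442  0.24152151] [ 0.83842735  0.0324464  -0.29804643]
```

View pics/m5.png

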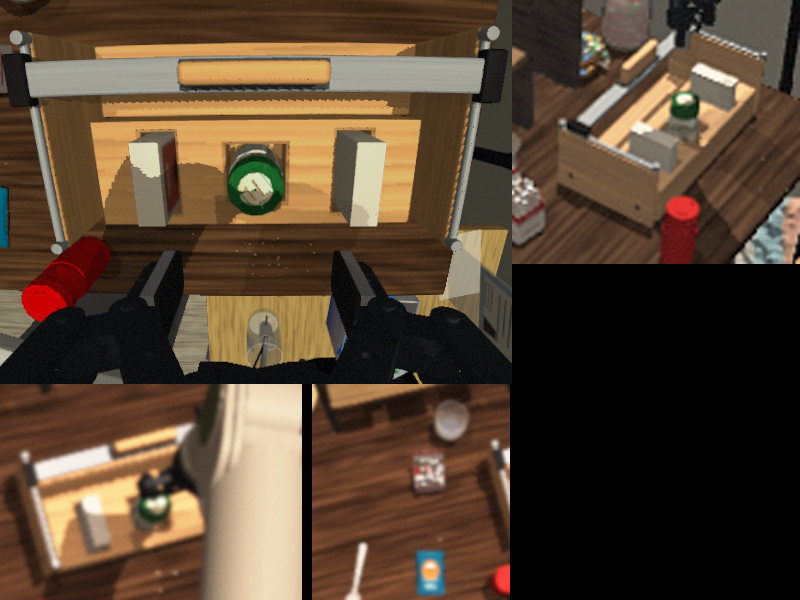

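All three items are seated and the bystanders haven't moved. The fin is centred at wrist pixel (254,74).

```bash
python3 - <<'E'
from fit import *
W=load('w5');T5=load('t5')
c=np.array([.5467,-.1737,0]);A=.268
for p in ((254,59.5),(254,88.5),(254,74),(178,74),(330,74)):
    g=atz(W,p,.161);print(p,g.round(4),(R(A).T@(g-c)).round(4))
s0=tri((T,t2(363,154)),(S,s1(464,118)));print(s0,R(A).T@(s0-c))
print(R(A)@np.array([.051,0,0])+c)
E
python3 go.py 0.596 -0.160 0.23 105.4 10
```

```text
(254, 59.5) [ 0.6018 -0.1573  0.161 ] [0.0574 0.0013 0.161 ]
(254, 88.5) [ 0.5864 -0.1614  0.161 ] [0.0415 0.0013 0.161 ]
(254, 74) [ 0.5942 -0.1593  0.161 ] [0.0496 0.0013 0.161 ]
(178, 74) [ 0.5829 -0.1171  0.161 ] [0.0499 0.045  0.161 ]
(330, 74) [ 0.6059 -0.2013  0.161 ] [ 0.0497 -0.0423  0.161 ]
[ 0.59858422 -0.15817467  0.15437797] [0.05414324 0.001232   0.15437797]
[ 0.59587942 -0.16019503  0.        ]
theta 15.36 d [ 0.0826  0.0229 -0.0116] turn 90.04 per-row mm 8.647249880673725
0.021 -0.000 0.003 -0.0500; 0.021 0.003 0.003 -0.0500; 0.020 0.007 0.003 -0.0500; 0.019 0.010 0.003 -0.0500; 0.017 0.013 0.003 -0.0500; 0.015 0.015 0.003 -0.0500; 0.013 0.017 0.003 -0.0500; 0.010 0.019 0.003 -0.0500; 0.007 0.020 0.003 -0.0500; 0.003 0.021 0.003 -0.0500;
```

Emit:
{"method": "arm_command", "body": {"series": "0.4 0.021 0 0 -0.05; 0.4 0.021 0.003 0 -0.05; 0.4 0.02 0.007 0 -0.05; 0.4 0.019 0.01 0 -0.05; 0.4 0.017 0.013 0 -0.05; 0.4 0.015 0.015 0 -0.05; 0.4 0.013 0.017 0 -0.05; 0.4 0.01 0.019 0 -0.05; 0.4 0.007 0.02 0 -0.05; 0.4 0.003 0.021 0 -0.05"}}

```text
clock: 30.65
position: [0.5957, -0.1603, 0.2415]
ee_rot: [0.604, 0.797, -0.0, 0.0]
ft_force: [0.1, 0.8, -0.7]
grip_width: 0.6
grasp_force: 0.0
```

```bash
python3 go.py 0.5955 -0.160 0.155 105.4 1
```

```text
theta 105.65 d [-0.0002  0.0003 -0.0865] turn -0.25 per-row mm 86.49571348916425
0.001 -0.000 0.216 0.0014;
```

Emit:
{"method": "arm_command", "body": {"series": "0.4 0 0 0.05 0; 0.4 0 0 0.06 0; 0.4 0 0 0.05 0; 0.4 0 0 0.036 0; 0.4 0 0 0.02 0; 1 0 0 0 0; 1 0 0 0 0; 1 0 0 0 0; 1 0 0 0 0; 1 0 0 0 0", "newtons": 40}}

```text
clock: 31.9
position: [0.596, -0.1603, 0.156]
ee_rot: [0.606, 0.795, 0.0, 0.001]
ft_force: [0.6, 0.7, 4.8]
grip_width: 0.153
grasp_force: 40.6
```

Emit:
{"method": "arm_command", "body": {"series": "1 0 -0.01 0 0; 1 0 -0.02 0 0; 1 0 -0.025 0 0; 1 0 -0.025 0 0; 1 0 -0.025 0 0; 1 0 -0.025 0 0; 1 0 -0.025 0 0; 1 0 -0.02 0 0; 1 0 -0.012 0 0; 1 0 0 0 0"}}

```text
clock: 33.15
position: [0.5233, -0.1809, 0.1559]
ee_rot: [0.607, 0.795, -0.0, 0.001]
ft_force: [-1.6, -0.5, 8.1]
grip_width: 0.158
grasp_force: 41.2
```

Emit:
{"method": "arm_command", "body": {"series": "1 0 -0.005 0 0; 1 0 -0.005 0 0; 1 0 -0.005 0 0; 1 0 -0.003 0 0; 1 0 -0.003 0 0; 1 0 -0.002 0 0; 1 0 -0.002 0 0; 1 0 0 0 0; 1 0 0 0 0; 1 0 0 0 0"}}

```text
clock: 34.4
position: [0.5143, -0.1834, 0.1559]
ee_rot: [0.606, 0.795, 0.0, 0.001]
ft_force: [1.9, -1.2, 5.4]
grip_width: 0.157
grasp_force: 40.8
```

Emit:
{"method": "arm_command", "body": {"series": "1 0 -0.002 0 0; 1 0 -0.002 0 0; 1 0 -0.002 0 0; 1 0 -0.002 0 0; 1 0 -0.002 0 0; 1 0 0 0 0; 1 0 0 0 0; 1 0 0 0 0; 1 0 0 0 0; 1 0 0 0 0"}}

```text
clock: 35.65
position: [0.5134, -0.1836, 0.156]
ee_rot: [0.606, 0.796, 0.003, 0.004]
ft_force: [22.6, -2.2, -9.5]
grip_width: 0.157
grasp_force: 39.4
```

Emit:
{"method": "arm_command", "body": {"series": "0.5 0 0 0 0; 0.5 0 0 0 0; 0.5 0 0 0 0; 0.5 0 0 -0.03 0; 0.5 0 0 -0.06 0; 0.5 0 0 -0.08 0; 0.5 0 0 -0.08 0; 0.5 0 0 -0.05 0; 0.5 0 0 0 0; 0.5 0 0 0 0"}}

```text
clock: 36.9
position: [0.5095, -0.1838, 0.2746]
ee_rot: [0.606, 0.795, -0.0, -0.0]
ft_force: [0.6, 0.6, -0.3]
grip_width: 0.498
grasp_force: 0.0
```

Run:
```python
from fit import *
s=manip.get_obs();print(s['position'],s['grip_width'],s['ft_force'])
S6=grab('scene','s6'); c=np.array([.5467,-.1737,0]);A=.268
# fin colour blob vs prediction at q=.095 : compare scene images
m=np.abs(S6['pixels'].astype(int)-load('s5')['pixels']).sum(2)>60
print('changed bbox near goods',[ (np.where(m[190:270,225:290])[i].size) for i in (0,)])
for q in(.085,.090,.095):
    print(q,proj(S6,[R(A)@np.array([.06-q+i*.007,y,.161])+c for i,y in((1,.045),(-1,.045),(1,-.045),(-1,-.045))]).round(1).tolist())
im=S6['pixels'].astype(int)
for r in range(135,175,2): print(r,' '.join(f'{im[r,x,0]}/{im[r,x,2]}' for x in range(312,352,3)))
```

```text
[ 0.50949897 -0.18380104  0.27460414] 0.4979203403761702 [ 0.59943843  0.62023412 -0.30418264]
changed bbox near goods [9]
0.085 [[318.2, 149.8], [321.6, 151.3], [331.0, 137.8], [334.3, 139.1]]
0.09 [[319.4, 150.3], [322.8, 151.8], [332.2, 138.3], [335.5, 139.6]]
0.095 [[320.6, 150.9], [324.0, 152.3], [333.4, 138.7], [336.7, 140.1]]
135 89/45 101/53 94/50 110/61 105/58 112/63 111/62 113/62 112/61 114/60 180/161 203/196 204/196 38/37
137 96/48 92/45 102/53 106/58 113/62 109/60 107/58 112/65 113/61 131/106 206/200 206/200 94/80 118/60
139 94/47 98/51 89/45 119/66 109/59 111/61 111/62 164/94 108/58 210/203 201/195 146/144 105/55 109/60
141 90/43 94/50 85/44 122/68 121/66 113/63 116/65 238/133 216/191 202/196 201/195 104/57 106/59 105/57
143 99/51 84/44 81/40 116/63 116/63 117/62 232/129 197/106 186/176 205/200 92/88 113/61 110/60 111/62
145 78/40 78/40 95/49 117/65 117/65 189/103 231/129 105/58 191/184 149/145 107/76 110/59 105/57 116/66
147 75/38 71/37 239/134 143/80 116/63 227/124 142/76 104/57 68/67 94/82 147/121 255/237 168/133 107/59
149 72/36 173/92 244/142 225/123 155/86 135/73 1
[... 597 characters left out ...]
29/151 110/108 117/114 79/79 26/28 29/30 99/54 102/54 244/139 226/124 165/104 139/75 93/53
163 247/151 143/144 114/111 98/96 29/31 25/27 26/29 109/64 213/113 230/129 220/118 202/111 93/49 92/50
165 187/164 110/108 110/106 104/94 117/98 106/89 131/118 100/57 223/120 224/123 214/116 104/56 91/48 96/53
167 109/107 113/111 86/76 97/83 103/88 101/86 115/104 105/57 197/106 217/118 163/90 92/51 95/52 70/40
169 113/110 96/96 105/63 98/80 83/68 87/72 92/75 160/86 218/117 216/117 93/52 89/48 95/51 55/30
171 109/106 102/89 113/98 127/99 103/80 97/75 114/93 240/137 237/134 121/65 91/51 98/53 57/31 79/42
173 84/80 117/100 149/125 157/133 132/103 74/53 206/119 243/140 229/125 90/48 93/50 94/53 76/40 75/38
```

```bash
python3 -c "
from workcell import manip
print(manip.hand_in())"
```

```text
the job is handed in; nothing more can be done
None
```

I handed the job in at about 37 s of the 72 s allowed: both cartons are in their slots, the green-capped cinnamon jar is in the well, and the bar is slid forward to its stop, which I confirmed from the measured travel and contact force, not a final picture.

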